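# Load the charged battery into the cordless dosing pump and latch it

## Task

Take the charged battery out of the sloping charger and load it into the open bay on top of the dosing pump as one loads any battery: plain flat end against the coil spring, push the spring back, and let the stud end down behind the far wall until it lies level and fully home; then turn the pump's quarter-turn latch until it drops into its locked position, with its strap over the battery. Only the battery's flat half can be held in the charger and only its stud half at the bay, so lay it down flat on the way (the rubber mat is kept free for that), let go, and take it again the other way. Leave the spent battery and the other loose things on the counter where they are.

Things in the scene. Friction and masses are not known exactly. Their poses are not given: they have to be found in the camera images.
- battery: The charged battery: a grey square stick 34 x 34 x 110 mm with a brass stud, 14 mm across and 3 mm high, on one end face; about 0.2 kg. Origin at the centre of the 110 mm body; x runs along it towards the stud (end faces at x = -55 and +55 mm). Its four long sides are alike: any may lie uppermost. The same-looking spent battery lies loose on the counter: not that one.
- stud_end (a point): Tip of the battery's stud, 58 mm from the battery's centre along its x.
- flat_end (a point): Centre of the battery's plain flat end face, 55 mm from its centre along -x.
- charger: Black charger fixed on the counter; foot 135 x 86 mm (x -60 to +76), 17 mm high; origin on the counter. Its open-topped cradle slopes 20 degrees, the battery's stud end down towards charger +x. Cheeks as high as the battery, 9 mm thick, 2 mm clear of it, cover its stud half; its flat half stands out, free on both sides. Nothing holds it down: it lifts straight up.
- mat: Flat black rubber bar mat lying fixed on the counter, 170 mm (x) x 130 mm (y), 3 mm thick, empty; origin on the counter at its centre. A place to lay the battery down.
- pump: White dosing pump fixed on the counter: case 245 mm long (x -115 to +130 mm; with handle and roller head -140 to +159), 130 mm wide (y). Origin on the counter under the bay's centre; the bay runs along x on top, its floor at height 60 mm, 33 mm wide. Cheeks and -x end block rise to 94 mm, level with the top of a seated battery.
- bay (a point): Where the centre of a seated battery lies, 77 mm above the counter over the pump's origin, axes as the pump's; the battery's x is then along this x. From x = -80 to -8 mm the bay is a slot 39 mm wide with a chamfered mouth between solid cheeks. From x = -8 to +58 mm both sides are open, with finger wells down to height 46 mm.
- spring_face (a point): Middle of the front face of the coil spring's button (20 mm across, on the bay's axis, facing +x). Unloaded it stands at bay x = -43 mm; a seated battery holds it at -55 mm; it can be pushed back to -69 mm.
- spring (a joint): How far the coil spring is compressed, m: 0 free, 0.012 with a battery seated, 0.026 the stop. It pushes back with 2.7 N at first and 450 N/m more: 8 N seated, 14 N at the stop.
- charger_battery_place (a point): Where the battery's centre stands while it rests in the charger, 54 mm above the counter over the charger's origin; axes as the charger's.
- spent_battery: Bystander: the spent battery, same shape as the charged one, lying on the counter between charger and pump; origin at its centre.
- tincture: Bystander: amber bottle 56 mm across, 135 mm high, beyond the spent battery; origin at its underside.
- tin: Bystander: open steel shaker tin 86 mm across, 115 mm high, at the left; origin at its underside.
- tub: Bystander: clear lidded tub 113 mm square, 63 mm high, at the right; origin at its underside.
- jar: Bystander: glass jar 72 mm across, 85 mm high, near the robot at the right; origin at its underside.
- far_wall (a point): Fixed contact for the stud, in the middle of the face of the bay's far wall, at bay x = +58 mm, 17 mm above the bay floor level. The wall's top is 24 mm above the bay floor (84 mm above the counter), and the case goes on at that height to x = +130 mm.
- spatula: Bystander: spatula 190 mm long lying on the counter at the left; origin at its underside.
- latch (a joint): Angle of the quarter-turn latch, rad: 0 open (strap along pump +y, beside the bay), 1.571 locked (strap along pump -x, over the battery's stud end); turns counter-clockwise seen from above, about 0.1 N m, and stays where it is left; it starts open, at 0 to 0.1. From about 1.45 on it drops into its detent when let go. It cannot pass over a battery that is not down.
- latch_wing (a point): Middle of the top of the latch's upright black wing, on its vertical pivot at bay x = +105 mm, 129 mm above the counter (126 locked). The wing is 10 mm thick, 36 mm long along the steel strap and 26 mm high; axes turn with the latch: y along wing and strap. Below it the strap, 5 mm thick, 18 mm wide, reaches 67 mm from the pivot.
- latch_drop (a joint): How far the latch has dropped, m: near 0 while it rides on its cam step, 0.003 when it has dropped into its locked detent (a 6 N spring pulls it down).
Things that resemble listed ones, but are neither listed nor needed, are in the scene too. Leave any green or turquoise look-alike of the battery alone.

How it is judged:
By the outcome, as a careful person would: the job done as asked, in the order asked, and still so for the second after the job is handed in, with the robot touching nothing.
It also fails if it takes over 66 s, if anything falls off the work surface, if the arm or the gripper's body presses on something with over 40 N, if the wrist force passes 120 N, or if a joint passes its speed limit or range.

## Robot

A 6-joint arm with a two-finger parallel gripper is mounted at the origin on the work surface. World frame = base frame: x ahead of the robot, y to its left, z up, the work surface at z = 0. Lengths are in m, angles in rad, forces in N, time in s.
With the tool pointing down it reaches from about 0.35 to 0.8 m from the base axis. Payload 7.3 kg.
Tool frame: the origin (TCP) lies between the finger pads; the fingertips stand robot.tip_reach ahead of it and the grasp point (between the pads) lies 6 mm ahead of it (robot.tip_reach is the distance from the TCP to the fingertips, in m); z points along the fingers, y is the direction in which the jaws open and shut (so a half turn about z gives the same grasp; the last joint's range is limited). The gripper opens to 85 mm and grips with 20 to 120 N. Pads are 22 mm wide; open, the fingers measure 114 mm over their backs; the gripper's body (76 mm by 85 mm) begins 54 mm behind the grasp point. The pads swing forward as they close: fully open they stand 13 mm farther back than shut.
Start: joints at [1.157, 0.342, 1.524, -0, 1.275, -0.146], TCP at [0.139, 0.506, 0.256] pointing down, gripper open.
Joint ranges: [-2.53, 2.53], [-0.77, 2.02], [0.04, 2.7], [-1, 4.14], [0.28, 2.66], [-3.11, 3.11]. Speed limits (rad/s): [2.57, 2.57, 3.14, 3.14, 3.14, 3.14].

## Interface

Orientations are given as a rotation vector (axis times angle).
In Python, from workcell import robot gives the robot as it stands. The module is installed in compiled form; this text tells all that it offers.
- The arm moves only by the shell command python3 -m inch 'ROWS' [OPENING]. ROWS is JSON, a list that holds one entry, the list of rows, each a list of 4 numbers: the shift along the tool's x, y, z in units of 40 mm (1.0 is 40 mm), then the turn about the tool's z in units of 6 degrees (1.0 is 6 degrees). In form: [[[dx, dy, dz, yaw], ...]]. A call has 1 to 20 rows; each row shifts and turns the commanded pose from where the row before left it, along the tool's axes as they then stand; what a row does not reach is not made up. A row lasts 1/10 s, in which the tool goes at most 50 mm and 8.59 degrees, less where a joint would pass 70% of its speed; a pose out of reach is approached as far as the arm can. A call is refused whole if a number of a shift passes 1 or a number of a turn 1, either way. A call with a gripper value outside its range is refused whole. OPENING is the closure, from 0 (fully open) to 1 (shut), set as the call begins (- or left out, the last holds). The fingers move at their own pace and stop on an object; the grip force is fixed at half the most. Time passes only in rows, so rows that do not move let the fingers close. It gives the time, the measured TCP pose, the force and the opening at its end, in the units of the state.
- robot.get_state(): the state, without advancing time (a new reading comes with each control period).
- robot.camera(name): name is "scene" or "top" or "wrist"; returns the picture (480x640x3 uint8, red, green, blue); there is no depth.
- robot.camera_info(name): a dict with "vfov" (degrees; the focal length in pixels is half the picture's height over the tangent of half this angle, whatever the lens; pixels are square), "cx", "cy" (the principal point, pixels), "extrinsics" (4x4, takes a point from world to camera coordinates); the wrist camera has in their place "T_tool_cam" (4x4, takes a point from camera to tool coordinates, whose origin is the TCP and whose axes are the flange's). Camera axes: x right, y down, z forward; pixel columns grow to the right and rows downward; lengths in m; the calibration is good to about 2 mm. A picture is of the moment at which its call begins: read the wrist's pose just before it. camera_info takes no time and is no camera call.
- robot.sign_off(): hands the job in, once; it reports no verdict.
The state is a dict: "time": time; "joint_positions": joint angles; "dq": joint speeds; "effort": joint torques, N m; "tool_pos": TCP position; "ee_rot": TCP orientation; "force": force on the tool from outside, world axes, zero at the start; "wrist_torque": the same for the moment, N m; "opening": finger opening in m.
Only numpy, scipy, OpenCV 4.12 (cv2) and the standard library are available. Lean on these libraries where they do the work, as an engineer would, in place of code of your own. Each camera call takes 0.05 s, during which the arm holds its last target. There are 200 camera calls.

## Working session

There is one attempt and no reset: what is moved stays moved. The work goes in short steps, Python scripts to look and compute and a shell command to move; the robot and the scene stay as the last step left them, time stands still between calls to the robot, and variables do not carry over. Pictures are saved under pics/ and viewed, about 8 in all and at most 12, crops included, and the job is handed in when it is done.

```bash
mkdir -p pics
python3 - <<'E'
from workcell import robot
import cv2,numpy as np
np.set_printoptions(precision=4,suppress=True)
s=robot.get_state();print(s,robot.tip_reach)
for n in("scene","top","wrist"):
    print(n,robot.camera_info(n))
    cv2.imwrite(f"pics/{n}0.png",robot.camera(n)[:,:,::-1])
E
```

```text
{'time': 0.0, 'joint_positions': array([ 1.157 ,  0.3427,  1.525 ,  0.    ,  1.2754, -0.146 ]), 'dq': array([ 0.0007, -0.0015, -0.0018, -0.0024, -0.0007,  0.0008]), 'effort': array([  0.0001, -43.3703, -24.5998,  -0.0002,   0.0082,   0.    ]), 'tool_pos': array([0.1387, 0.506 , 0.2556]), 'ee_rot': array([-0.4193, -3.113 ,  0.0023]), 'force': array([ 0.4401, -0.6642, -0.2963]), 'wrist_torque': array([ 0.    ,  0.0022, -0.0082]), 'opening': 0.0855845151576969} 0.025
scene {'vfov': 52.20501460495804, 'cx': 325.4539058803511, 'cy': 239.75122820365553, 'extrinsics': array([[ 0.5479,  0.8365,  0.    , -0.2649],
       [ 0.4372, -0.2864, -0.8525, -0.1316],
       [-0.7132,  0.4671, -0.5226,  1.6118],
       [ 0.    ,  0.    ,  0.    ,  1.    ]])}
top {'vfov': 44.28152496648333, 'cx': 321.6782645018393, 'cy': 229.2410077575535, 'extrinsics': array([[ 0.0245, -0.9997,  0.0045, -0.0249],
       [-0.9913, -0.0249, -0.129 ,  0.4941],
       [ 0.1291, -0.0013, -0.9916,  1.7234],
       [ 0.    ,  0.    ,  0.    ,  1.    ]])}
wrist {'vfov': 62.08868062518524, 'cx': 322.56393257756764, 'cy': 240.51262726341307, 'T_tool_cam': array([[ 0.0006, -0.9581, -0.2864,  0.0733],
       [ 1.    ,  0.0006,  0.0001, -0.0003],
       [ 0.0001, -0.2864,  0.9581, -0.117 ],
       [ 0.    ,  0.    ,  0.    ,  1.    ]])}
```

View pics/top0.png

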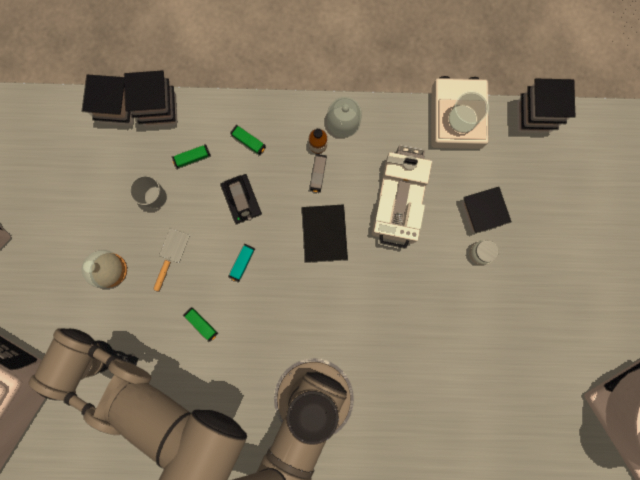

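View pics/scene0.png

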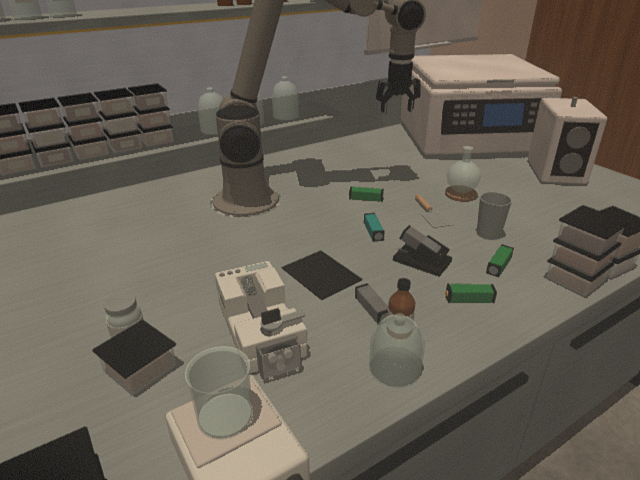

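The top view shows the charger with a grey stick at (240,198) and a loose grey stick at (318,173). The mat is at (325,233), and the pump at (403,197) with its latch at the far end (410,160). Green sticks are at (191,156), (248,139) and (200,324), and a turquoise one at (241,262). The charged battery must be the grey stick in the black charger. The enlarged crop should confirm it.

```bash
cat > h.py <<'E'
from workcell import robot
import cv2,numpy as np
from scipy.spatial.transform import Rotation as R
np.set_printoptions(precision=4,suppress=True)
def K(n):
    i=robot.camera_info(n);f=240/np.tan(np.radians(i["vfov"]/2));return np.array([[f,0,i["cx"]],[0,f,i["cy"]],[0,0,1]])
def E(n,s=None):
    i=robot.camera_info(n)
    if n!="wrist":return i["extrinsics"]
    T=np.eye(4);T[:3,:3]=R.from_rotvec(s["ee_rot"]).as_matrix();T[:3,3]=s["tool_pos"]
    return np.linalg.inv(T@i["T_tool_cam"])
def bp(n,uv,z,s=None):  # pixel -> world point at height z
    e=E(n,s);c=-e[:3,:3].T@e[:3,3];d=e[:3,:3].T@np.linalg.inv(K(n))@[*uv,1]
    return c+d*(z-c[2])/d[2]
def pj(n,P,s=None):
    e=E(n,s);p=K(n)@(e[:3,:3]@np.asarray(P)+e[:3,3]);return p[:2]/p[2]
def crop(img,x0,y0,x1,y1,k,name):
    c=cv2.resize(img[y0:y1,x0:x1],None,fx=k,fy=k,interpolation=cv2.INTER_CUBIC)
    cv2.imwrite("pics/"+name,c)
def snap(name):
    s=robot.get_state();im=robot.camera("wrist")[:,:,::-1].copy();cv2.imwrite("pics/"+name,im)
    np.savez("pics/"+name+".npz",ee_rot=s["ee_rot"],tool_pos=s["tool_pos"]);return s,im
def delta(target,yaw_world,s=None):
    """rows-units (40mm / 6deg) from the present pose to target pos; yaw_world = desired angle of tool y axis (mod 180)"""
    s=s or robot.get_state();M=R.from_rotvec(s["ee_rot"]).as_matrix()
    d=M.T@(np.asarray(target)-s["tool_pos"])/0.04
    ya=np.degrees(np.arctan2(M[1,1],M[0,1]));dy=(yaw_world-ya+90)%180-90
    return d,-dy/6,ya
E
python3 - <<'E'
from h import *
im=cv2.imread("pics/top0.png")
crop(im,210,140,440,270,3.45,"c1.png")
for n,uv,z in[("chg",(240,198),.054),("spent",(318,173),.034),("mat",(325,233),.003),("pump wing",(410,160),.129),("pump ctr",(402,203),.094)]:print(n,bp("top",uv,z))
E
```

```text
chg [0.5788 0.2311 0.054 ]
spent [0.6647 0.0026 0.034 ]
mat [ 0.4872 -0.023   0.003 ]
pump wing [ 0.6877 -0.2598  0.129 ]
pump ctr [ 0.5688 -0.2427  0.094 ]
```

View pics/c1.png

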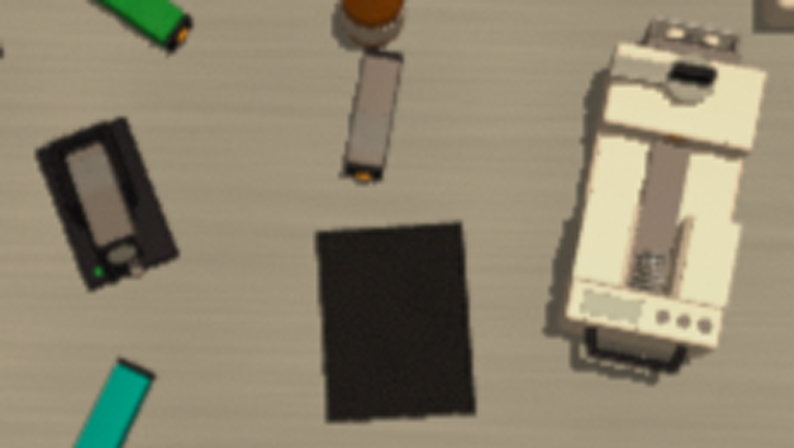

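The crop settles it. The grey stick in the black charger (crop (100,195)) is the charged battery, because it sits in a cradle with an LED foot. The grey stick with a brass stud at crop (370,115) lies on bare counter and is the spent one. Pump +x (latch) points away from the robot and the spring is at the near end, crop (648,268). I'll move over the charger for a close look.

Run:
```python
from h import *
print(delta((.60,.25,.27),70.))
```

```text
(array([-12.8134,  -3.1236,  -0.3535]), np.float64(0.7766066693443534), np.float64(74.65964001606612))
```

```bash
python3 -m inch '[[[-0.9,-0.22,0,0],[-0.9,-0.22,0,0],[-0.9,-0.22,0,0],[-0.9,-0.22,0,0],[-0.9,-0.22,0,0],[-0.9,-0.22,0,0],[-0.9,-0.22,0,0],[-0.9,-0.22,0,0],[-0.9,-0.22,0,0],[-0.9,-0.22,0,0],[-0.9,-0.22,0,0],[-0.9,-0.22,0,0],[-0.9,-0.22,0,0],[-0.9,-0.22,0,0],[0,0,0,0],[0,0,0,0]]]' 0; python3 -c "
from h import *
s,im=snap('w1.png');print(s['tool_pos'],s['ee_rot'],s['time'])"
```

```text
time: 1.75
tool_pos: [0.5925, 0.2535, 0.2553]
ee_rot: [-0.422, -3.111, 0.001]
force: [0.0, 0.9, -0.2]
opening: 0.0853
[0.5925 0.2535 0.2553] [-0.4215 -3.1114  0.0006] 1.75
```

View pics/w1.png

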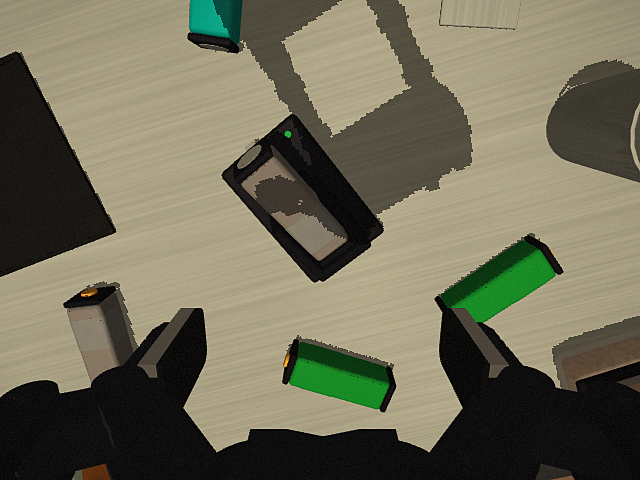

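Run:
```python
from h import *
a=cv2.imread("pics/scene0.png")[215:285,380:465];b=cv2.imread("pics/w1.png")[100:300,205:405]
a=cv2.resize(a,(480,395),interpolation=cv2.INTER_CUBIC)
b=cv2.resize(b,(600,600),interpolation=cv2.INTER_CUBIC)
b=cv2.convertScaleAbs(b,alpha=2,beta=25);a=cv2.convertScaleAbs(a,alpha=1.7,beta=15)
c=np.zeros((600,800,3),np.uint8);a=cv2.resize(a,(300,247));c[:247,:300]=a;b=cv2.resize(b,(500,500));c[:500,300:]=b
cv2.imwrite("pics/c2.png",c)
```

```text
(no output)
```

View pics/c2.png

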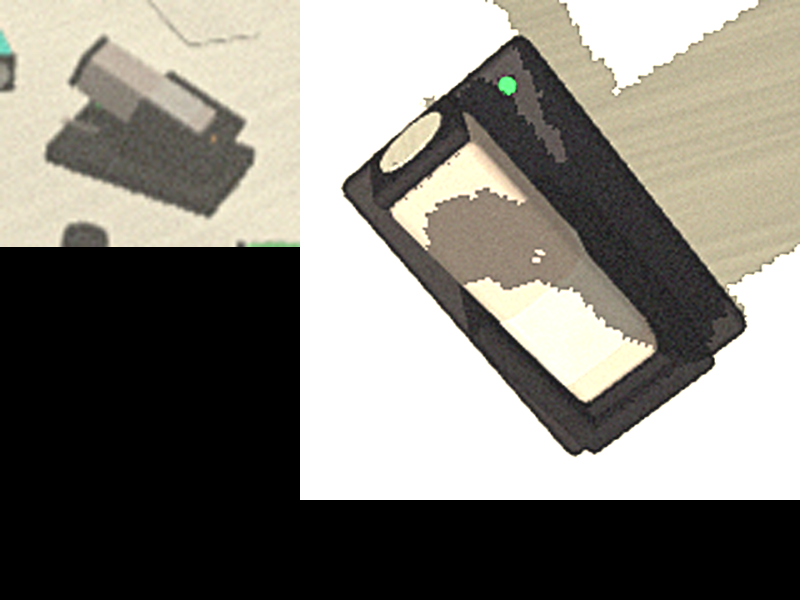

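The flat, black-capped end is raised and points towards the robot. The stud end (orange glint in the scene crop) is low and points away, so charger +x points away from the robot. Next I fit the charger pose from the foot corners and the battery edges.

Run:
```python
from h import *
s=dict(np.load("pics/w1.png.npz"))
c=lambda x,y:(205+(x-300)/2.5,100+y/2.5)
F=[bp("wrist",c(*p),.017,s) for p in[(345,190),(522,38),(745,325),(575,452)]]
for p in F:print(p)
nm=(F[0]+F[1])/2;fm=(F[2]+F[3])/2;a=fm-nm;print("len",np.linalg.norm(a),"w",np.linalg.norm(F[0]-F[1]),np.linalg.norm(F[2]-F[3]))
u=a/np.linalg.norm(a);print("axis deg",np.degrees(np.arctan2(u[1],u[0])));print("origin",nm+.06*u, fm-.076*u)
# battery top-face edges: both long edges, at heights along slope
top=.054+.017/np.cos(np.radians(20))
for p,dx in[((390,210),-.045),((470,143),-.045),((590,405),.045),((655,345),.045)]:
    print(bp("wrist",c(*p),top-dx*np.tan(np.radians(20)),s))
```

```text
[0.5426 0.1752 0.017 ]
[0.51   0.2504 0.017 ]
[0.6287 0.3009 0.017 ]
[0.6606 0.2268 0.017 ]
len 0.12887788127884395 w 0.08204215327313093 0.08069447638038398
axis deg 23.346673503561888
origin [0.5814 0.2366 0.017 ] [0.5748 0.2338 0.017 ]
[0.5472 0.2053 0.0885]
[0.5354 0.2329 0.0885]
[0.6304 0.2413 0.0557]
[0.6158 0.2676 0.0557]
```

```bash
python3 -m inch '[[[0,0,0,-0.92],[0,0,0,-0.92],[0,0,0,-0.92],[0,0,0,-0.92],[0,0,0,-0.92],[0,0,0,-0.92],[0,0,0,-0.92],[0,0,0,0],[0,0,0,0]]]'
python3 - <<'E'
from h import *
u=np.array([np.cos(np.radians(23.4)),np.sin(np.radians(23.4))])
g=np.array([.579,.2354])-.029*u
print(g,delta((*g,.070),113.4))
E
```

```text
time: 2.7
tool_pos: [0.5916, 0.2549, 0.2566]
ee_rot: [-0.632, 3.077, 0.0]
force: [-0.0, 1.0, 0.2]
opening: 0.0856
[0.5524 0.2239] (array([ 1.206 , -0.3269,  4.6639]), np.float64(-0.029585270791156876), np.float64(113.22248837525306))
```

```bash
python3 -m inch '[[[0.4,-0.11,0.3,0],[0.4,-0.11,0.6,0],[0.4,-0.11,0.8,0],[0,0,0.8,0],[0,0,0.8,0],[0,0,0.7,0],[0,0,0.66,0],[0,0,0,0],[0,0,0,0]]]'; python3 -m inch '[[[0,0,0,0],[0,0,0,0],[0,0,0,0],[0,0,0,0],[0,0,0,0],[0,0,0,0],[0,0,0,0],[0,0,0,0]]]' 1
```

```text
time: 3.6
tool_pos: [0.5535, 0.2233, 0.0704]
ee_rot: [0.633, -3.077, -0.0]
force: [0.4, -0.3, 0.1]
opening: 0.0856
time: 4.4
tool_pos: [0.5539, 0.2232, 0.0709]
ee_rot: [-0.634, 3.075, 0.0]
force: [-1.2, 0.3, 6.5]
opening: 0.0332
```

```bash
python3 -m inch '[[[0,0,-0.3,0],[0,0,-0.5,0],[0,0,-0.8,0],[0,0,-0.8,0],[0,0,-0.8,0],[0,0,-0.8,0],[0,0,0,0],[0,0,0,0]]]'
python3 - <<'E'
from h import *
for p in[(317,232),(461,223),(473,412),(328,420)]:print(bp("top",(210+p[0]/3.45,140+p[1]/3.45),.003))
a=np.radians(-10)
print(delta((.487-.028*np.cos(a),-.023-.028*np.sin(a),.23),80.))
s,im=snap("w2.png")
E
```

```text
time: 5.2
tool_pos: [0.5533, 0.223, 0.2303]
ee_rot: [-0.634, 3.076, 0.0]
force: [-1.1, -0.6, -2.8]
opening: 0.0338
[0.5643 0.0491 0.003 ]
[ 0.5755 -0.0776  0.003 ]
[ 0.4088 -0.0914  0.003 ]
[0.3987 0.0347 0.003 ]
(array([ 4.5382, -4.6085,  0.0057]), np.float64(5.549155134367109), np.float64(113.29493080620266))
```

View pics/w2.png

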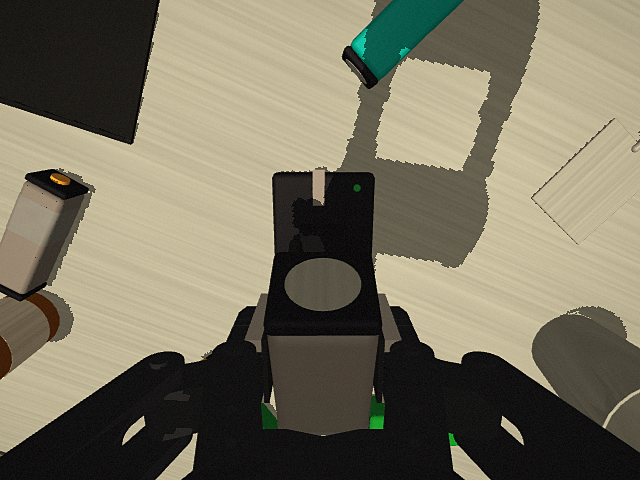

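The battery is gripped by its flat half (disc face at (322,285)) and clear of the charger. Next I carry it to the mat.

```bash
python3 -m inch '[[[0.4,-0.41,0,0],[0.7,-0.7,0,0],[0.7,-0.7,0,0],[0.7,-0.7,0,0],[0.7,-0.7,0,0],[0.7,-0.7,0,0],[0.64,-0.7,0,0],[0,0,0.4,0.92],[0,0,0.7,0.92],[0,0,0.8,0.92],[0,0,0.8,0.92],[0,0,0.8,0.92],[0,0,0.5,0.95],[0,0,0,0],[0,0,0,0]]]'; python3 -m inch '[[[0,0,0.15,0],[0,0,0.15,0],[0,0,0.15,0],[0,0,0,0],[0,0,0,0]]]'
```

```text
time: 6.75
tool_pos: [0.459, -0.018, 0.0694]
ee_rot: [-0.27, -3.128, -0.001]
force: [0.8, -0.7, -2.3]
opening: 0.0332
time: 7.25
tool_pos: [0.4592, -0.018, 0.052]
ee_rot: [-0.273, -3.129, -0.0]
force: [-2.0, 0.0, 0.9]
opening: 0.0331
```

```bash
for i in 1 2; do python3 -m inch '[[[0,0,0.1,0],[0,0,0.1,0],[0,0,0.05,0],[0,0,0,0]]]'|egrep 'pos|force'; done
```

```text
tool_pos: [0.4583, -0.0178, 0.0422]
force: [-7.4, 1.8, 9.1]
tool_pos: [0.4585, -0.0178, 0.0321]
force: [-6.1, 1.9, 7.1]
```

```bash
python3 -m inch '[[[0,0,0.08,0],[0,0,0.05,0],[0,0,0,0]]]'|egrep 'pos|force'; python3 -m inch '[[[0,0,0,0],[0,0,0,0],[0,0,0,0],[0,0,0,0],[0,0,-0.3,0],[0,0,-0.7,0],[0,0,-0.9,0],[0,0,-0.9,0],[-0.4,0,-0.9,0],[-0.8,0,-0.5,0],[-0.3,0,0,0],[0,0,0,0],[0,0,0,0]]]' 0
python3 - <<'E'
from h import *
snap("w3.png")
E
```

```text
tool_pos: [0.4587, -0.0179, 0.0273]
force: [-7.4, 1.9, 12.7]
time: 9.65
tool_pos: [0.5177, -0.0284, 0.1938]
ee_rot: [-0.274, -3.127, -0.001]
force: [-0.6, 0.1, 1.6]
opening: 0.0857
```

View pics/w3.png

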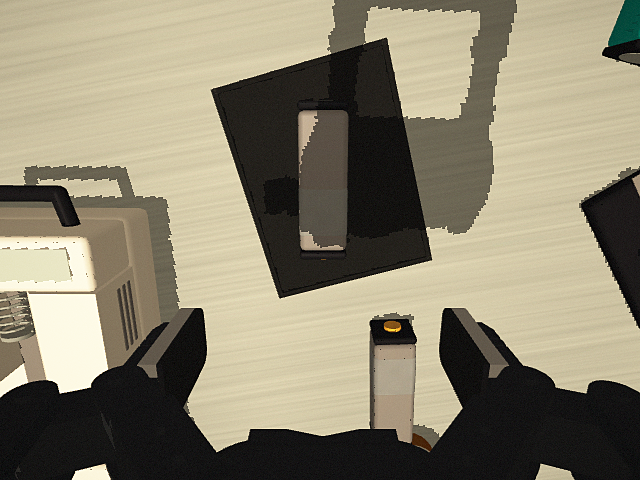

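The battery lies level on the mat, top face about (298..348, 100..260), with its stud end down the picture (away from the robot). I compute the regrasp on its stud half, 16 mm past centre, and a coarse pump pose.

Run:
```python
from h import *
s=dict(np.load("pics/w3.png.npz"))
im=cv2.imread("pics/w3.png")
P=[bp("wrist",p,.037,s) for p in[(300,111),(348,111),(347,250),(298.5,250)]]
n=(P[0]+P[1])/2;f=(P[2]+P[3])/2;print(P,n,f,np.linalg.norm(f-n),np.degrees(np.arctan2(f[1]-n[1],f[0]-n[0])))
ends=[bp("wrist",p,.037,s) for p in[(324,102),(323,257)]];print(ends,np.linalg.norm(ends[0]-ends[1]))
c=(n+f)/2;u=(f-n)/np.linalg.norm(f-n);print("ctr",c)
g=c+.016*u
print(g,delta((*g[:2],.031),np.degrees(np.arctan2(u[1],u[0]))+90))
```

```text
[array([ 0.4362, -0.0292,  0.037 ]), array([0.4417, 0.0017, 0.037 ]), array([ 0.5358, -0.0139,  0.037 ]), array([ 0.5298, -0.0483,  0.037 ])] [ 0.4389 -0.0138  0.037 ] [ 0.5328 -0.0311  0.037 ] 0.09545482537206308 -10.453427450572024
[array([ 0.4335, -0.0128,  0.037 ]), array([ 0.5381, -0.0319,  0.037 ])] 0.10635213456565033
ctr [ 0.4859 -0.0225  0.037 ]
[ 0.5016 -0.0254  0.037 ] (array([0.3914, 0.0034, 4.0694]), np.float64(0.07530441041179614), np.float64(79.99839901189875))
```

```bash
python3 -m inch '[[[0.2,0,0.4,0],[0.19,0,0.7,0],[0,0,0.8,0],[0,0,0.8,0],[0,0,0.8,0],[0,0,0.57,0],[0,0,0,0],[0,0,0,0]]]'|egrep 'pos|force'; python3 -m inch '[[[0,0,0,0],[0,0,0,0],[0,0,0,0],[0,0,0,0],[0,0,0,0],[0,0,0,0],[0,0,0,0]]]' 1;python3 -m inch '[[[0,0,-0.3,0],[0,0,-0.6,0],[0,0,-0.9,0],[0,0,-0.9,0],[0,0,-0.9,0],[0,0,-0.9,0],[0,0,-0.9,0],[0,0,0,0],[0,0,0,0]]]'
python3 - <<'E'
from h import *
print(delta((.56,-.245,.25),80.))
E
```

```text
tool_pos: [0.5027, -0.0257, 0.032]
force: [-0.0, -0.4, 0.6]
time: 11.2
tool_pos: [0.5039, -0.0259, 0.0329]
ee_rot: [0.274, 3.128, -0.0]
force: [-1.7, 0.4, 6.5]
opening: 0.0333
time: 12.1
tool_pos: [0.5031, -0.0258, 0.2486]
ee_rot: [0.274, 3.128, -0.0]
force: [-0.4, 0.2, -2.1]
opening: 0.0333
(array([-2.3535, -5.1486, -0.0329]), np.float64(-0.00035727085937982867), np.float64(79.99785637484372))
```

```bash
python3 -m inch '[[[-0.4,-0.3,0,0],[-0.61,-0.46,0,0],[-0.61,-0.46,0,0],[-0.61,-0.46,0,0],[-0.61,-0.46,0,0],[0,0,0,0],[0,0,0,0],[0,0,0,0]]]'|egrep 'pos|force'
python3 - <<'E'
from h import *
snap("w4.png")
E
```

```text
tool_pos: [0.5994, -0.1291, 0.2467]
force: [0.0, -0.3, -1.5]
```

View pics/w4.png

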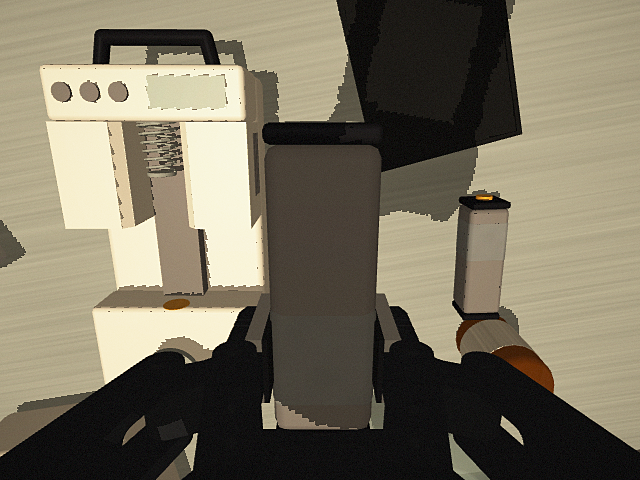

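Run:
```python
from h import *
s=dict(np.load("pics/w4.png.npz"))
B=lambda u,v,z:bp("wrist",(u,v),z,s)
M=R.from_rotvec(s["ee_rot"]).as_matrix();ux=-M[:2,0];uy=M[:2,1]
t=s["tool_pos"][:2]
for n,u,v,z in[("wallpt 58,0",176,304,.077),("wall edge 58",110,308,.084),("wall edge 58",230,308,.084),("block -80",50,122,.094),("block -80",240,122,.094),("cheekend -8",68,228,.094),("cheekend -8",225,228,.094),("floor L58",163,295,.06),("floor R58",207,295,.06),("slotL",109,122,.094),("slotR",183,122,.094),("slotLend",121,228,.094),("slotRend",194,228,.094)]:
    d=B(u,v,z)[:2]-t;print(n,"along",d@ux,"lat",d@uy)
im=cv2.imread("pics/w4.png");crop(cv2.convertScaleAbs(im,alpha=1.1),35,110,265,330,2.7,"c4.png")
```

```text
wallpt 58,0 along 0.06403701150805495 lat -0.11545808069017792
wall edge 58 along 0.06408084123233343 lat -0.16382977630499787
wall edge 58 along 0.06405440546737086 lat -0.07140126751970612
block -80 along -0.07324644030393314 lat -0.1769496021230451
block -80 along -0.07331970655672033 lat -0.05373262307712959
cheekend -8 along -0.0022101748546640575 lat -0.17809646927310188
cheekend -8 along -0.0022572648550484515 lat -0.0683513958930195
floor L58 along 0.06400360054515758 lat -0.13219648955870922
floor R58 along 0.06399229068465631 lat -0.09576790274533427
slotL along -0.07326918690055827 lat -0.13869506046026375
slotR along -0.07329772226369072 lat -0.09070514549394003
slotLend along -0.0022260687865874366 lat -0.1410550441086742
slotRend along -0.0022479649213299176 lat -0.09002525233874996
```

View pics/c4.png

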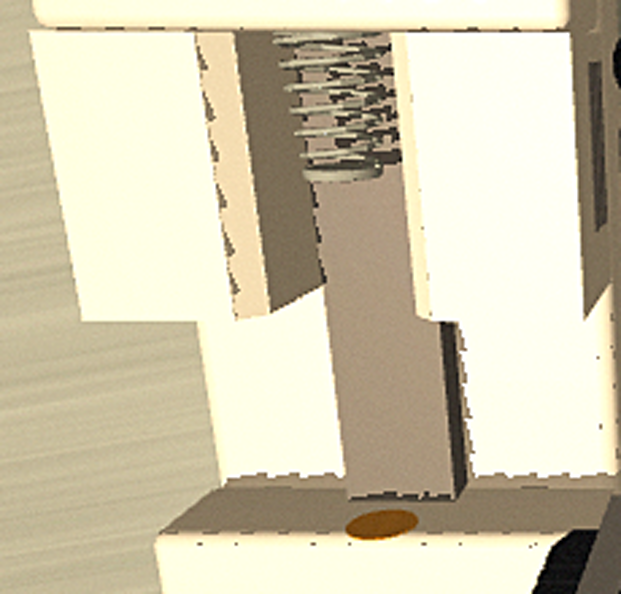

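Run:
```python
from h import *
s=dict(np.load("pics/w4.png.npz"))
M=R.from_rotvec(s["ee_rot"]).as_matrix();ux=-M[:2,0];uy=M[:2,1];print(np.degrees(np.arctan2(ux[1],ux[0])),M[:,2])
t=s["tool_pos"][:2]
for n,x,y,z in[("floorL-8",325,285,.06),("floorL 58",347,497,.06),("floorR58",455,497,.06),("cheekLout",30,30,.094),("cheekLout",80,320,.094),("cheekRout",570,30,.094),("cheekRout",583,320,.094),("button",342,178,.080),("slotLlow",235,30,.088),("slotLlow",270,312,.088),("slotLtop",195,30,.094),("slotLtop",234,318,.094),("slotRtop",408,30,.094),("slotRtop",430,320,.094)]:
    d=bp("wrist",(35+x/2.7,110+y/2.7),z,s)[:2]-t;print(n,"along %.4f lat %.4f"%(d@ux,d@uy))
```

```text
-9.982649056427416 [-0.0027  0.0013 -1.    ]
floorL-8 along -0.0034 lat -0.1305
floorL 58 along 0.0632 lat -0.1317
floorR58 along 0.0632 lat -0.0986
cheekLout along -0.0738 lat -0.1794
cheekLout along -0.0018 lat -0.1805
cheekRout along -0.0739 lat -0.0497
cheekRout along -0.0019 lat -0.0502
button along -0.0367 lat -0.1141
slotLlow along -0.0738 lat -0.1330
slotLlow along -0.0025 lat -0.1339
slotLtop along -0.0738 lat -0.1398
slotLtop along -0.0024 lat -0.1406
slotRtop along -0.0739 lat -0.0886
slotRtop along -0.0019 lat -0.0899
```

```bash
cat >> h.py <<'E'
_s=dict(np.load("pics/w4.png.npz"));_M=R.from_rotvec(_s["ee_rot"]).as_matrix()
O=_s["tool_pos"][:2]-.006*_M[:2,0]-.1151*_M[:2,1]
YAW=-10.7;_a=np.radians(YAW);PX=np.array([np.cos(_a),np.sin(_a)]);PY=np.array([-PX[1],PX[0]])
def pump(x,y,z):return (*(O+x*PX+y*PY),z)
def where(p):d=np.asarray(p)[:2]-O;return d@PX,d@PY,p[2]
E
python3 - <<'E'
from h import *
print(O,delta(pump(.034,0,.145),YAW+90))
E
```

```text
[ 0.5853 -0.2435] (array([-1.0006, -2.8931,  2.5526]), np.float64(0.1223856638796595), np.float64(80.03431398327795))
```

```bash
python3 -m inch '[[[-0.25,-0.5,0,0],[-0.25,-0.8,0,0],[-0.25,-0.8,0,0],[-0.25,-0.79,0,0],[0,0,0.5,0.12],[0,0,0.8,0],[0,0,0.8,0],[0,0,0.3,0],[0,0,0,0],[0,0,0,0]]]'
python3 - <<'E'
from h import *
s=robot.get_state();print(where(s["tool_pos"]),delta(pump(.034,0,.120),YAW+90))
E
```

```text
time: 13.95
tool_pos: [0.6203, -0.2506, 0.1535]
ee_rot: [0.292, 3.126, -0.001]
force: [0.6, 0.1, -1.2]
opening: 0.0331
(np.float64(0.03573621903675952), np.float64(-0.0004887492997283819), np.float64(0.15349563769542868)) (array([0.0452, 0.0127, 0.8373]), np.float64(0.0014935418871099653), np.float64(79.30896125132266))
```

```bash
python3 -m inch '[[[0.04,0,0.4,0],[0,0,0.4,0],[0,0,0.1,0],[0,0,0,0]]]'|egrep 'pos|force'; for i in 1 2 3; do python3 -m inch '[[[0,0,0.06,0],[0,0,0.05,0],[0,0,0,0]]]'|egrep 'pos|force'; done
```

```text
tool_pos: [0.6185, -0.2505, 0.1169]
force: [0.1, 0.8, -1.2]
tool_pos: [0.6189, -0.2507, 0.1138]
force: [-1.9, 1.8, 5.4]
tool_pos: [0.6187, -0.2507, 0.1135]
force: [-12.5, 5.4, 27.1]
tool_pos: [0.6183, -0.2507, 0.1111]
force: [-19.7, 7.7, 38.7]
```

```bash
for i in 1 2; do python3 -m inch '[[[0,0,0.05,0],[0,0,0.05,0],[0,0,0,0]]]'|egrep 'pos|force';done;  python3 - <<'E'
from h import *
s=robot.get_state();print(where(s["tool_pos"]),s["wrist_torque"]);s,im=snap("w5.png")
b=robot.camera("scene")[:,:,::-1];b=cv2.resize(b[250:390,200:330],None,fx=3,fy=3,interpolation=cv2.INTER_CUBIC)
c=np.zeros((480,800,3),np.uint8);c[:,:400]=im[:,120:520];c[:420,405:795]=b;cv2.imwrite("pics/c5.png",c)
E
```

```text
tool_pos: [0.6178, -0.2507, 0.107]
force: [-22.1, 7.3, 39.0]
tool_pos: [0.6174, -0.2507, 0.1034]
force: [-24.4, 8.5, 44.1]
(np.float64(0.03283429711504325), np.float64(-0.0011001025062171788), np.float64(0.10338659309407576)) [ 1.2799  3.1145 -0.0454]
```

View pics/c5.png

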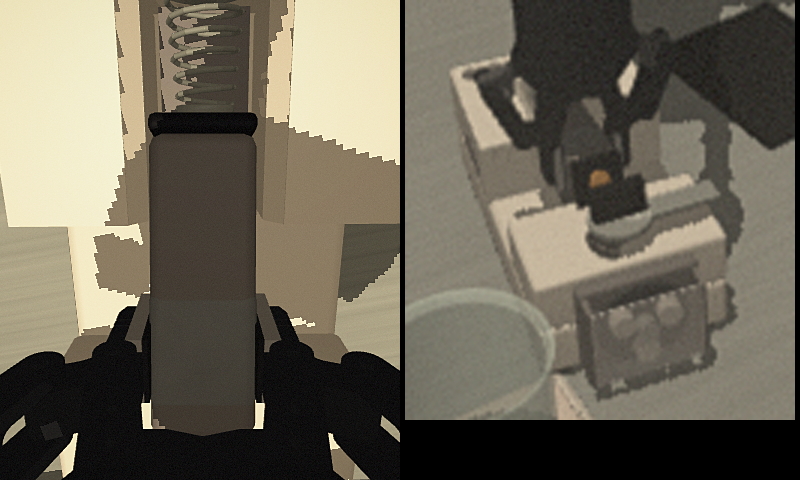

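The battery is tilted flat end down inside the slot, with the stud resting on the far wall edge and its flat end at the button. I push back against the spring now, easing z up slightly.

```bash
cat > w.py <<'E'
from h import *
s=robot.get_state();print(np.array(where(s["tool_pos"])),s["force"],s["time"])
E
python3 -m inch '[[[0,0,-0.1,0],[0.05,0,0,0],[0.05,0,0,0],[0,0,0,0]]]'>/dev/null; python3 w.py; for i in 1 2; do python3 -m inch '[[[0.05,0,0,0],[0.05,0,0,0],[0.05,0,0,0],[0,0,0,0]]]'>/dev/null; python3 w.py; done
```

```text
[ 0.0325 -0.0012  0.1037] [ 0.8582  1.3584 13.7419] 16.35
[ 0.0282 -0.0014  0.1035] [10.19   -1.1581  8.274 ] 16.75
[ 0.0229 -0.0014  0.1036] [10.7262 -1.3176  8.4021] 17.15
```

```bash
for i in 1 2; do python3 -m inch '[[[0.05,0,0,0],[0.05,0,0,0],[0.05,0,0,0],[0,0,0,0]]]'>/dev/null; python3 w.py; done
```

```text
[ 0.0176 -0.0015  0.1038] [13.5285 -2.1696  7.2199] 17.55
[ 0.0122 -0.0015  0.1039] [15.9569 -1.5869  6.6553] 17.95
```

```bash
for i in 1 2 3 4; do python3 -m inch '[[[0,0,0.05,0],[0,0,0.05,0],[0,0,0,0]]]'>/dev/null; python3 w.py; done
```

```text
[ 0.0133 -0.0016  0.1015] [17.1789 -0.8478 13.0684] 18.25
[ 0.0145 -0.0018  0.0981] [19.4742 -1.4471 14.5392] 18.55
[ 0.0154 -0.0019  0.0944] [20.5329 -1.6747 14.1359] 18.85
[ 0.0156 -0.0021  0.0904] [23.3921 -2.8689 14.299 ] 19.15
```

```bash
for i in 1 2; do python3 -m inch '[[[0,0,0.04,0],[0,0,0.04,0],[0,0,0,0]]]'>/dev/null; python3 w.py; done;  python3 - <<'E'
from h import *
s,im=snap("w6.png")
b=robot.camera("scene")[:,:,::-1];b=cv2.resize(b[250:390,200:330],None,fx=3,fy=3,interpolation=cv2.INTER_CUBIC)
c=np.zeros((480,800,3),np.uint8);c[:,:400]=im[:,120:520];c[:420,405:795]=b;cv2.imwrite("pics/c6.png",c)
E
```

```text
[ 0.0154 -0.0021  0.087 ] [22.2517 -2.0785 13.2564] 19.45
[ 0.0157 -0.0021  0.0851] [19.9738 -0.4896 20.2065] 19.75
```

View pics/c6.png

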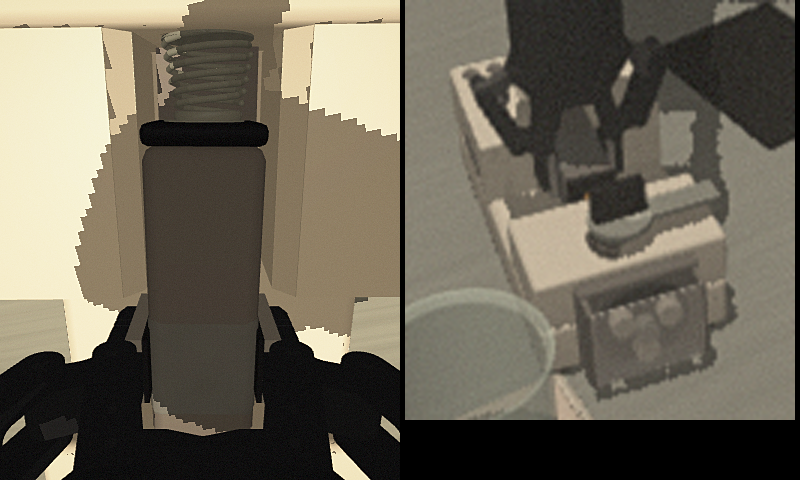

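Level, between the cheeks, spring compressed, stud tip behind the wall. Release and look.

```bash
python3 -m inch '[[[0,0,0,0],[0,0,0,0],[0,0,0,0],[0,0,0,0],[0,0,-0.2,0],[0,0,-0.4,0],[0,0,-0.7,0],[0,0,-0.8,0],[0,0,-0.8,0],[0,0,-0.8,0],[0,0,0,0],[0,0,0,0]]]' 0; python3 w.py
python3 - <<'E'
from h import *
s,im=snap("w7.png")
b=robot.camera("scene")[:,:,::-1];b=cv2.resize(b[250:390,200:330],None,fx=3,fy=3,interpolation=cv2.INTER_CUBIC)
c=np.zeros((480,800,3),np.uint8);c[:,:400]=im[:,120:520];c[:420,405:795]=b;cv2.imwrite("pics/c7.png",c)
E
```

```text
time: 21.05
tool_pos: [0.5906, -0.2453, 0.2252]
ee_rot: [0.293, 3.126, -0.001]
force: [0.2, 0.1, 0.2]
opening: 0.0854
[ 0.0055 -0.0008  0.2252] [0.1614 0.0538 0.1778] 21.05
```

View pics/c7.png

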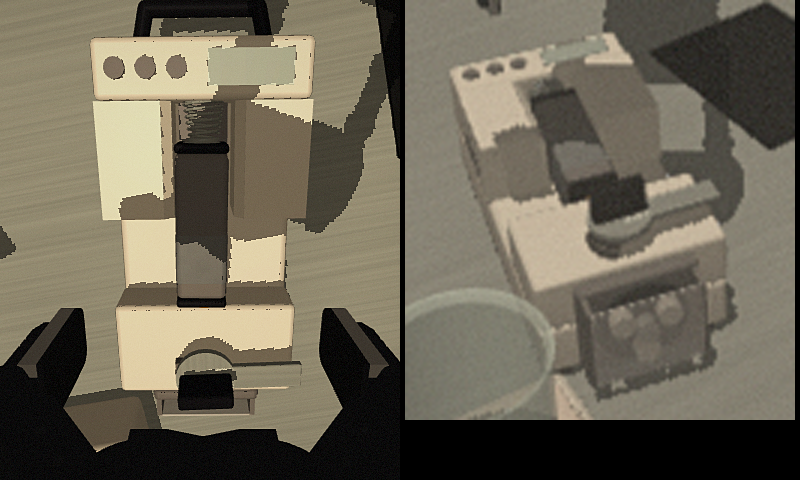

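The battery lies down in the bay between spring and far wall, about (176–228, 142–306) in the left half, and the latch is still open with its strap to the right at (265,374). I'll check this numerically, then plan the wing grasp.

Run:
```python
from h import *
s=dict(np.load("pics/w7.png.npz"))
for n,u,v,z in[("flat top edge",202,142,.094),("stud top edge",202,306,.094),("batt L",176,240,.094),("batt R",228,240,.094),("cheek end",150,219,.094),("wall edge",150,306,.084),("wing top far/near",206,375,.129),("wingL",178,377,.129),("wingR",233,377,.129),("strap end hi",300,362,.103),("strap end lo",300,384,.103)]:
    print(n,np.array(where(bp("wrist",(u+120,v),z,s)))*1000)
print(robot.get_state()["joint_positions"],delta(pump(.105,0,.20),YAW))
```

```text
flat top edge [-55.6124  -1.4154  94.    ]
stud top edge [53.3238 -1.4376 94.    ]
batt L [  6.2534 -18.3129  94.    ]
batt R [ 6.2403 15.4556 94.    ]
cheek end [ -7.7539 -34.6705  94.    ]
wall edge [ 58.2313 -38.4295  84.    ]
wing top far/near [ 83.2705   1.1091 129.    ]
wingL [ 84.7272 -16.3027 129.    ]
wingR [ 84.705   17.9051 129.    ]
strap end hi [ 91.2734  66.1001 103.    ]
strap end lo [109.0209  67.3517 103.    ]
[-0.5134  0.5791  1.2305  0.0001  1.3344 -1.897 ] (array([-2.5062,  0.0145,  0.5724]), np.float64(14.994868918930408), np.float64(79.26921351358244))
```

```bash
python3 -m inch '[[[-0.5,0,0,0],[-0.7,0,0,0],[-0.7,0,0,0],[-0.6,0,0,0],[0,0,0,1],[0,0,0,1],[0,0,0,1],[0,0,0,1],[0,0,0,1],[0,0,0,1],[0,0,0,1],[0,0,0,1],[0,0,0,1],[0,0,0,1],[0,0,0,1],[0,0,0,1],[0,0,0,1],[0,0,0,1],[0,0,0,1],[0,0,0,0]]]'
python3 - <<'E'
from h import *
s=dict(np.load("pics/w7.png.npz"))
im=cv2.imread("pics/w7.png");print(im[370:420:3,325].max(1),im[405,290:365:4].max(1))
print(np.array(where(bp("wrist",(326,405),.129,s))))
print(delta(pump(.105,0,.134),YAW),robot.get_state()["joint_positions"])
E
```

```text
time: 23.15
tool_pos: [0.6884, -0.2636, 0.2223]
ee_rot: [-2.418, -2.001, 0.002]
force: [0.3, -0.2, 0.2]
opening: 0.0854
[160  71   4   9   6   3  11  11  11   8  21  15  17  51  97 193 146] [105 103  18  17  11  18  19  21  14  13  14  16  12  22  12  22 110  98
  98]
[0.1061 0.001  0.129 ]
(array([0.0137, 0.0072, 2.2083]), np.float64(-0.012953921302629587), np.float64(-10.77772352781577)) [-0.4696  0.7857  0.8469  0.0001  1.5121 -0.2815]
```

```bash
python3 -m inch '[[[0,0,0.4,0],[0,0,0.6,0],[0,0,0.6,0],[0,0,0.4,0],[0,0,0.2,0],[0,0,0,0],[0,0,0,0]]]'; python3 -m inch '[[[0,0,0,0],[0,0,0,0],[0,0,0,0],[0,0,0,0],[0,0,0,0],[0,0,0,0],[0,0,0,0],[0,0,0,0]]]' 1; python3 w.py
```

```text
time: 23.85
tool_pos: [0.6891, -0.2639, 0.1368]
ee_rot: [2.418, 2.005, 0.001]
force: [-0.7, -0.0, 1.3]
opening: 0.0852
time: 24.65
tool_pos: [0.689, -0.2639, 0.1366]
ee_rot: [2.419, 2.004, 0.0]
force: [-0.6, -0.1, 2.0]
opening: 0.0085
[ 0.1056 -0.0008  0.1366] [-0.6179 -0.0631  2.0238] 24.65
```

```bash
python3 -m inch '[[[0,0,0,-0.5],[0,0,0,-0.8],[0,0,0,-0.8],[0,0,0,-0.8],[0,0,0,-0.8],[0,0,0,0]]]'; python3 -c "
from h import *
s=robot.get_state();print(s['wrist_torque'],s['opening'])"; python3 w.py
```

```text
time: 25.25
tool_pos: [0.6895, -0.2638, 0.1366]
ee_rot: [1.986, 2.432, 0.001]
force: [3.6, -0.3, 0.3]
opening: 0.0087
[-0.0859 -0.5429 -0.0208] 0.008651286620585872
[ 0.1061 -0.0007  0.1366] [ 3.6134 -0.3031  0.2839] 25.25
```

```bash
python3 -m inch '[[[0,0,0,-0.8],[0,0,0,-0.8],[0,0,0,-0.8],[0,0,0,-0.8],[0,0,0,-0.8],[0,0,0,-0.8],[0,0,0,-0.8],[0,0,0,0]]]'; python3 w.py; python3 -m inch '[[[0,0,0,-0.8],[0,0,0,-0.8],[0,0,0,-0.8],[0,0,0,-0.8],[0,0,0,-0.8],[0,0,0,-0.8],[0,0,0,-0.8],[0,0,0,-0.1],[0,0,0,0],[0,0,0,0]]]';python3 -c "
from h import *
s=robot.get_state();print(s['wrist_torque'],s['opening'],delta(s['tool_pos'],YAW+90)[1:])"; python3 w.py
```

```text
time: 26.05
tool_pos: [0.6902, -0.2634, 0.1366]
ee_rot: [1.199, 2.9, 0.002]
force: [5.5, 1.1, -0.3]
opening: 0.0086
[ 0.1068 -0.0001  0.1366] [ 5.5398  1.1439 -0.2932] 26.05
time: 27.05
tool_pos: [0.6907, -0.2626, 0.1352]
ee_rot: [0.296, 3.124, 0.003]
force: [10.5, 0.7, -5.2]
opening: 0.0082
[ 0.1943 -1.7574  0.0068] 0.008188945083601485 (np.float64(-0.02074005327558363), np.float64(79.1755596803465))
[0.1071 0.0008 0.1352] [10.5061  0.7278 -5.1754] 27.05
```

```bash
python3 -m inch '[[[0,0,0,0],[0,0,0,0],[0,0,0,0],[0,0,0,0],[0,0,0,0],[0,0,-0.3,0],[0,0,-0.5,0],[0,0,-0.7,0],[0,0,-0.75,0],[0.5,0,0,0],[0.7,0,0,0],[0.7,0,0,0],[0.64,0,0,0],[0,0,0,0],[0,0,0,0]]]' 0
python3 - <<'E'
from h import *
s0=dict(np.load("pics/w7.png.npz"));i0=cv2.imread("pics/w7.png")
s,im=snap("w8.png");print(s["time"],np.array(where(s["tool_pos"])))
# rectify both to pump-frame plane z=.100 : x 30..130 (rows), y -40..80 (cols)
def rect(im,s,z):
    xs=np.arange(-70,132,2);ys=np.arange(-40,80,2)
    m=np.array([[pj("wrist",pump(x/1e3,y/1e3,z),s) for y in ys] for x in xs],np.float32)
    return cv2.remap(im,m[...,0],m[...,1],cv2.INTER_LINEAR),xs,ys
A,xs,ys=rect(i0,s0,.100);B,_,_=rect(im,s,.100)
def show(I):
    g=cv2.cvtColor(I,cv2.COLOR_BGR2GRAY)
    for r in range(0,len(xs),3):print("%4d"%xs[r],"".join(" .:-=+*#%@"[min(9,int(v)//26)] for v in g[r]))
print("before");show(A[48:]);xs2=xs
print("after");show(B[48:])
E
```

```text
time: 28.55
tool_pos: [0.5893, -0.2451, 0.2278]
ee_rot: [0.294, 3.126, -0.001]
force: [1.4, -0.7, -0.2]
opening: 0.0853
28.55 [ 0.0042 -0.0009  0.2278]Traceback (most recent call last):
  File "<stdin>", line 9, in <module>
  File "<stdin>", line 7, in rect
  File "h.py", line 16, in pj
    e=E(n,s);p=K(n)@(e[:3,:3]@np.asarray(P)+e[:3,3]);return p[:2]/p[2]
               ~^^^
  File "h.py", line 6, in K
    i=robot.camera_info(n);f=240/np.tan(np.radians(i["vfov"]/2));return np.array([[f,0,i["cx"]],[0,f,i["cy"]],[0,0,1]])
ValueError: time passes only in moves, steps and waits
```

Run:
```python
from h import *
s0=dict(np.load("pics/w7.png.npz"));i0=cv2.imread("pics/w7.png")
s1=dict(np.load("pics/w8.png.npz"));i1=cv2.imread("pics/w8.png");k=K("wrist")
xs=np.arange(26,130,4);ys=np.arange(-40,80,2)
P=np.array([[pump(x/1e3,y/1e3,.098) for y in ys] for x in xs])
for n,im,s in[("before",i0,s0),("after",i1,s1)]:
    e=E("wrist",s);q=(P@e[:3,:3].T+e[:3,3])@k.T;m=(q[...,:2]/q[...,2:]).astype(np.float32)
    g=cv2.cvtColor(cv2.remap(im,m,None,cv2.INTER_LINEAR),cv2.COLOR_BGR2GRAY);print(n)
    for x,r in zip(xs,g):print("%4d"%x,"".join(" .:-=+*#%@"[min(9,int(v)//26)] for v in r))
    for nm,x,y,z in[("wing top, locked -x end",.087,0,.126),("+x end",.123,0,.126)]:
        v=k@(e[:3,:3]@pump(x,y,z)+e[:3,3]);print(nm,v[:2]/v[2])
```

```text
before
  26 %%%%%%%%%%%-==============-:*%%%%%%%%%%%%%%%%#=+++++++++++++
  30 %%%%%%%%%%%-==============::-%%%%%%%%%%%%%%%%#+-++++++++++++
  34 -%%+-%%%--%-==============-:*---*---#----------+++++++++++++
  38 -----------:-=============-:-------------------=++++++++++++
  42 -----------:-========-=-==-:--------------------:+++++++++++
  46 -----------                 ---------------------+++++++++++
  50 -----------                 -====-===--====-===--==+++++++++
  54 #+####*####*=#############%+###*####*####**##%*###*+++++++++
  58 %%%%%%%%%%%%%%%%%%#%%%%%%%%%%%%%%%%%%%%%%%%%%#%%##*+++++++++
  62 %%%%%%%%%%%%%%%%%%%%#%%%%%%%%%%%%%%#%%#%%%%%%%%%#%*+++++++++
  66 %%%%%%%%%%%%%%%%%%%%%%%%%%%%%%%%%%%%%%%%%%%#%%%%%%#+++++++++
  70 %%%%%%%%#%%%%%%%%%%%%%%%%%%%%%%%%%%%%%%%#%#%#%%%%#*+++++++++
  74 %%#%%%%%%%%%%%%%%%%%%%%-%%%%%%%%%%%%%%%#%%#%%##%%%*+++++++++
  78 %%##%%%%%%%%%%%%*--==------*%#%%%%%%%%%##%#%%#%%#%*+++++++++
  82 %%%%%%%%%%%%#%----=--=--------%%%%#%%%%%%#%%#%%%%#-++=++++++
  86 %%%%%%#%%%%%#-=-:........-=------------------------+++++++++
  90 #%#%%%%%%%%*-:.-++++++++++-.----
[... 1782 characters left out ...]
  :==+-.---%#################*==+=+++++
  94 #########%..=++++#:    .:++++:-%#%################*+++++++++
  98 ##########-++++++*.     :+++++--##################*+++++++++
 102 #########%:++++++%.     =++++++%##################*=+++=++++
 106 ##########+=======      :+=====*##################*++++=+==+
 110 ##########*+++++++      :++++++###################*++======+
 114 ##########%=+=+==+      :+===++##################%*++======+
 118 :=:-::::::::======      :+====:----:---:==========+++++=++++
 122 ::-----=--=--=++++.     :+++------------=+=++=+===+++++++==+
 126 ::+--.------*#:.-=      =:.-#*------.--+=++++++=++++==+=++++
wing top, locked -x end [324.4586 376.298 ]
+x end [324.4  422.86]
```

Run:
```python
from h import *
k=K("wrist")
s0=dict(np.load("pics/w7.png.npz"));i0=cv2.imread("pics/w7.png",0)
s1=dict(np.load("pics/w8.png.npz"));i1=cv2.imread("pics/w8.png",0)
def pr(s,*p):
    e=E("wrist",s);v=k@(e[:3,:3]@pump(*p)+e[:3,3]);return (v[:2]/v[2]).round(1)
print("wing+x edge after: z126",pr(s1,.123,0,.126),"z129",pr(s1,.123,0,.129));print(i1[412:440,324])
print("before ref z129",pr(s0,.110,0,.129));print(i0[400:418,324])
print("strap end after z100",pr(s1,.038,0,.100),"z103",pr(s1,.038,0,.103));print(i1[268:300,324])
print("strap width px at x=.06:",pr(s1,.06,-.009,.100),pr(s1,.06,.009,.100),"103:",pr(s1,.06,-.009,.103),pr(s1,.06,.009,.103));v=int(pr(s1,.06,0,.1)[1]);print(i1[v,300:350])
```

```text
wing+x edge after: z126 [324.4 422.9] z129 [324.4 426.2]
[ 15  12  14  14  10  15  20  16  11   0 102 143 132 123 126 131 127 133
 133 133 128 129 142 160   0   3   3  11]
before ref z129 [324.2 410.9]
[ 19  15  16  17  15  14  17  15   4  48 101  96  87  83 167 175 134 136]
strap end after z100 [324.4 289. ] z103 [324.4 290.8]
[106 105 102 106 106 109 109 107 107 105 110 105 111 106 108 106 105 115
  33  44  40  82 130 141 141 136 137 136 135 138 138 137]
strap width px at x=.06: [311.1 318.8] [337.6 318.8] 103: [311.  320.9] [337.7 320.9]
[205 209 206 208 207 205 207 206 207 207 206 212 166 111 138 139 140 137
 137 133 137 132 129 133 138 140 137 136 132 134 128 128 129 133 134 127
 137 147 122  76  94  80 218 209 208 205 203 209 204 205]
```

Angle and strap position are right (strap along −x, end at x≈38 mm over the stud end). The pixels lean towards "dropped", but only by 1–2 px, so I'll probe the wing top height lightly with closed fingertips (126 mm dropped, 129 mm not).

```bash
python3 -m inch '[[[-0.5,0,0,0],[-0.7,0,0,0],[-0.7,0,0,0],[-0.62,0,0,0],[0,0,0,0],[0,0,0.4,0],[0,0,0.7,0],[0,0,0.45,0],[0,0,0,0],[0,0,0,0]]]' 1 | egrep 'pos|force|open'; python3 w.py; for i in 1 2 3 4 5; do python3 -m inch '[[[0,0,0.04,0],[0,0,0,0],[0,0,0,0]]]'>/dev/null; python3 w.py; done
```

```text
tool_pos: [0.6883, -0.2637, 0.1647]
force: [0.4, -1.0, 0.8]
opening: 0.0001
[ 0.1049 -0.0008  0.1647] [ 0.3714 -1.0342  0.7711] 29.6
[ 0.105  -0.0008  0.1637] [-0.5035  1.0261  0.0554] 29.9
[ 0.1046 -0.0007  0.1611] [ 0.001   0.7593 -0.049 ] 30.2
[ 0.1046 -0.0007  0.1593] [ 0.8554 -0.1079 -0.8129] 30.5
[ 0.1046 -0.0007  0.1578] [-0.5149 -0.0059  0.5183] 30.8
[ 0.1046 -0.0007  0.1562] [-0.1992 -0.7144 -0.2588] 31.1
```

```bash
for i in 1 2 3 4 5; do python3 -m inch '[[[0,0,0.025,0],[0,0,0,0],[0,0,0,0]]]'>/dev/null; python3 w.py; done
```

```text
[ 0.1046 -0.0007  0.1552] [-0.108   0.5653 -0.6971] 31.4
[ 0.1047 -0.0007  0.1542] [0.2197 0.8361 0.7695] 31.7
[ 0.1046 -0.0007  0.1532] [ 0.2436  0.8712 -0.2468] 32.0
[ 0.1046 -0.0007  0.1522] [-0.0564  0.5996 -0.4391] 32.3
[ 0.1048 -0.0008  0.1516] [-0.2799  0.024   2.4958] 32.6
```

Contact is at a tip height of about 126.5 mm, so the latch has dropped. Retreat and hand in.

```bash
python3 -m inch '[[[0,0,-0.3,0],[0,0,-0.7,0],[0,0,-0.9,0],[0,0,-0.9,0],[0,0,0,0],[0,0,0,0],[0,0,0,0]]]'
python3 - <<'E'
from h import *
i0=cv2.imread("pics/top0.png");i1=robot.camera("top")[:,:,::-1]
d=cv2.absdiff(i0,i1.copy()).max(2)
for n,(x,y,r) in dict(spent=(318,173,22),bottle=(318,139,10),tin=(148,193,16),tub=(487,209,20),jar=(485,252,12),spat=(170,260,25)).items():print(n,int((d[y-r:y+r,x-r:x+r]>40).sum()))
print(robot.sign_off())
E
```

```text
time: 33.3
tool_pos: [0.6876, -0.2634, 0.2621]
ee_rot: [-0.293, -3.126, -0.001]
force: [0.1, 0.1, -0.4]
opening: -0.0001
spent 0
bottle 0
tin 0
tub 0
jar 0
spat 0
the job is handed in; nothing more can be done
None
```

The charged battery is in the pump's bay and the latch is locked with its strap over the stud end; I handed the job in at 33.3 s of the 66 s allowed. I lifted the battery from the charger by its flat half, laid it flat on the mat and took it again by its stud half. It went in flat end first: I tipped it over the far wall edge, pushed the spring back and let the stud end down level. I then gripped the wing and turned the latch 90°.

**Battery:** measured with the wrist camera before the latch was turned, its ends lie at about −55.6 and +53.3 mm along the bay (±55 expected) at the 94 mm seated height. It sits about 1.4 mm off the bay's centreline.

**Latch:** the strap lies along pump −x, with its end at about x = 38 mm over the stud end. The pictures alone left unclear whether it had dropped, being off by only 1–2 pixels. A light fingertip touch then met the wing top at about 126.6 mm, which fits dropped (126 mm) and not riding (129 mm).

**Bystanders:** comparing the top camera pictures from the start and the end showed no change around the spent battery, bottle, tin, tub, jar or spatula.

**Forces:** the wrist force read between moves peaked at about 50 N, while tipping the battery over the far wall edge.

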